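# Reload the drill jig and lock it with its cam

## Task

Take the drilled brass blanks out of the drill jig and lay them flat in the wooden tray, and lay every raw blank that is on the bench flat in the jig, one to a slot (a slot may stay empty). Then swing the hinged jig plate fully shut, and only after that turn the cam by its bar grip until its high point bears squarely on the sprung plunger, and leave it so. Leave the soldering block, the pliers and the saw where they are.

Things in the scene. Friction and masses are not known exactly. Their poses are not given: they have to be found in the camera images.
- jig: Fixed steel drill jig: base 136 x 360 x 12 mm, from y = -260 to +100 mm in its frame. Origin at bench height under the middle of the three-slot nest; x away from the robot, y to the left along the row of slots, z up. In front of and behind the slots (x = -62 to -50 and 50 to 62 mm) rails stand to z = 44 mm; the nest's two ends (y) are open. Cam axis at x = 0, y = -205 mm.
- slot1 (a point): Centre of the floor of the jig's right slot, 12 mm above the bench, jig y = -56 mm. Slot 98 mm long (jig x), 36 mm wide, between ribs 20 mm wide and 8 mm high.
- slot2 (a point): Centre of the floor of the jig's middle slot, 12 mm above the bench, jig y = 0 mm. Slot 98 mm long (jig x), 36 mm wide, between ribs 20 mm wide and 8 mm high.
- slot3 (a point): Centre of the floor of the jig's left slot, 12 mm above the bench, jig y = 56 mm. Slot 98 mm long (jig x), 36 mm wide, between ribs 20 mm wide and 8 mm high.
- guide_top (a point): Top of the plunger's guide block, 67 mm above the bench; the block is 62 mm (jig x) by 26 mm (jig y) and stands between the cam and the nest.
- plate_hinge (a point): Middle of the plate's hinge axis, which runs along the jig's y, 62 mm behind the slots' middle and 44 mm above the bench (level with the underside of the shut plate).
- plate (a joint): Hinge of the aluminium jig plate, rad: 0 = fully shut on the rails, growing as it opens up and away from the robot, to 2.0 (leaning back past upright); starts at 1.7 to 1.95. Plate 0.32 kg, 122 mm from hinge to free edge, 190 mm wide, 8 mm thick. The hinge is stiff (0.28 N m): the plate stays where it is left, and needs about 3 to 5 N at the free edge, pressed down to the very end.
- plate_edge (a point): Middle of the plate's free edge, mid-thickness, 122 mm from the hinge axis. A tab 70 mm wide and 8 mm thick sticks out 22 mm beyond it; with the plate open the tab's end is about 185 mm above the bench.
- cam (a joint): Angle of the steel lobe cam about its upright axis, rad: 0 when its high point faces the plunger (jig +y), positive anticlockwise from above; starts between -2.4 and -1.5, turns to +-2.9, with no stop at the high point. Disc at z = 44 to 64 mm, base circle radius 29.5 mm. The nose meets the plunger within 1 rad of 0. Friction holds it within 0.3 rad of 0; farther out the spring may turn it back.
- cam_grip (a point): Middle of the cam's black bar grip, on the cam's axis, 81 mm above the bench. The bar is 70 mm long, 16 mm wide and 30 mm high (z = 66 to 96 mm), and points the way the nose points; turning takes up to 0.2 N m.
- cam_nose (a point): The high point of the cam, on the rim of its rounded nose (radius 12 mm), 44 mm from the cam's axis, 54 mm above the bench.
- plunger (a joint): Travel of the sprung steel plunger (the cam's follower) towards the plate (jig +y), m: 0 = sprung back against its stop, 0.014 = the cam's high point squarely on it. Its spring pushes back with 2 to 4 N. Pushed home, its tongue lies 10 mm over the edge of the shut jig plate and locks it.
- plunger_tip (a point): End of the plunger's tongue, 18 mm wide, 8 mm thick, 57 mm above the bench.
- tray: Fixed wooden tray for finished work, 130 x 150 mm outside (x by y), walls 16 mm high and 6 mm thick, on the right of the jig. Origin at the centre of its underside; inner floor 6 mm above the bench.
- done1: A drilled blank: square brass bar 80 x 26 x 26 mm with two dark 12 mm drill holes on its upper and lower faces, 0.42 kg, loose. At the start it lies in one of the three slots of the drill jig; one or two of done1 to done3 are present. Origin at the centre of the bar, x along its length.
- done2: A drilled blank: square brass bar 80 x 26 x 26 mm with two dark 12 mm drill holes on its upper and lower faces, 0.42 kg, loose. At the start it lies in one of the three slots of the drill jig; one or two of done1 to done3 are present. Origin at the centre of the bar, x along its length.
- done3: A drilled blank: square brass bar 80 x 26 x 26 mm with two dark 12 mm drill holes on its upper and lower faces, 0.42 kg, loose. At the start it lies in one of the three slots of the drill jig; one or two of done1 to done3 are present. Origin at the centre of the bar, x along its length.
- raw1: A raw blank: plain square brass bar 80 x 26 x 26 mm without holes, 0.42 kg, loose. At the start it lies on the bench to the left of the jig; two or three of raw1 to raw3 are present. Origin at the centre of the bar, x along its length; which long face is up does not matter.
- raw2: A raw blank: plain square brass bar 80 x 26 x 26 mm without holes, 0.42 kg, loose. At the start it lies on the bench to the left of the jig; two or three of raw1 to raw3 are present. Origin at the centre of the bar, x along its length; which long face is up does not matter.
- raw3: A raw blank: plain square brass bar 80 x 26 x 26 mm without holes, 0.42 kg, loose. At the start it lies on the bench to the left of the jig; two or three of raw1 to raw3 are present. Origin at the centre of the bar, x along its length; which long face is up does not matter.
- solder_block: Bystander: white round soldering block, 90 mm across, 45 mm high, with a grey knob to 65 mm. Origin at the centre of its underside.
- pliers: Bystander: orange-handled pliers lying on the bench, 165 mm long, 16 mm high. Origin near the pivot.
- saw: Bystander: jeweller's saw frame lying on the bench, about 250 x 100 mm, up to 26 mm high. Origin between the frame's arms on the line of the blade.
Mind the look-alikes: they are no part of the job. Leave any blue or white look-alike of the done3 alone.

How it is judged (in metres and radians):
On the way, in this order (a step that is already met when the one before it is completed fails the run):
1. With the jig plate still open, every drilled blank lies in the tray and every raw blank lies in a slot of the jig (x of done1 in the frame of tray between -0.05 and 0.05 m and y of done1 in the frame of tray between -0.06 and 0.06 m and z of each of done1, done2, done3 in the frame of tray below 0.027 m and x of done2 in the frame of tray between -0.05 and 0.05 m and y of done2 in the frame of tray between -0.06 and 0.06 m and x of done3 in the frame of tray between -0.05 and 0.05 m and y of done3 in the frame of tray between -0.06 and 0.06 m and x of raw1 in the frame of jig between -0.015 and 0.015 m and y of raw1 in the frame of jig between -0.072 and 0.072 m and z of each of raw1, raw2, raw3 in the frame of jig below 0.029 m and angle between the x axis of each of raw1, raw2, raw3 and the x axis of jig, either way round below 0.25 rad and x of raw2 in the frame of jig between -0.015 and 0.015 m and y of raw2 in the frame of jig between -0.072 and 0.072 m and x of raw3 in the frame of jig between -0.015 and 0.015 m and y of raw3 in the frame of jig between -0.072 and 0.072 m and value of joint plate above 0.3 rad), for 0.2 s.
2. The jig plate is shut, the cam not yet turned onto the plunger (value of joint plate below 0.035 rad and value of joint plunger below 0.006 m), for 0.2 s.
3. The cam's high point bears on the plunger (value of joint plunger above 0.0122 m), for 0.2 s.
At the end, for the whole second after the job is handed in: Every drilled blank lies flat in the tray and at rest; every raw blank lies flat in a slot of the jig (within 15 mm of the slot's middle lengthwise); the jig plate is shut (under 0.035 rad) and the plunger is pushed in more than 12.2 mm of its 14 mm (the cam within about 0.33 rad of its high point) (x of done1 in the frame of tray between -0.05 and 0.05 m and y of done1 in the frame of tray between -0.06 and 0.06 m and z of each of done1, done2, done3 in the frame of tray below 0.027 m and linear speed of each of done1, done2, done3, raw1, raw2, raw3 below 0.02 m/s and x of done2 in the frame of tray between -0.05 and 0.05 m and y of done2 in the frame of tray between -0.06 and 0.06 m and x of done3 in the frame of tray between -0.05 and 0.05 m and y of done3 in the frame of tray between -0.06 and 0.06 m and x of raw1 in the frame of jig between -0.015 and 0.015 m and y of raw1 in the frame of jig between -0.072 and 0.072 m and z of each of raw1, raw2, raw3 in the frame of jig below 0.029 m and angle between the x axis of each of raw1, raw2, raw3 and the x axis of jig, either way round below 0.25 rad and x of raw2 in the frame of jig between -0.015 and 0.015 m and y of raw2 in the frame of jig between -0.072 and 0.072 m and x of raw3 in the frame of jig between -0.015 and 0.015 m and y of raw3 in the frame of jig between -0.072 and 0.072 m and value of joint plate below 0.035 rad and value of joint plunger above 0.0122 m); the robot touches nothing.
It fails at once if A bystander (soldering block, pliers or saw) is moved more than 30 mm (distance of any of solder_block, pliers, saw from where it was at the start of the episode above 0.03 m).
Of raw1, raw2, raw3 only 2 to 3 are there at a start; the rules pass over those that are not, and their reading is None.
Of done1, done2, done3 only 1 to 2 are there at a start; the rules pass over those that are not, and their reading is None.
At some moment in a run one of raw1, raw2, raw3, done1, done2, done3 may be knocked a few centimetres aside while the robot is not near it.
Once in a run the grip may slacken for a moment while it holds something.
It also fails if it takes over 210 s, if anything falls off the work surface, if the arm or the gripper's body presses on something with over 40 N, if the wrist force passes 120 N, or if a joint passes its speed limit or range.

## Robot

A 6-joint arm with a two-finger parallel gripper is mounted at the origin on the work surface. World frame = base frame: x ahead of the robot, y to its left, z up, the work surface at z = 0. Lengths are in m, angles in degrees, forces in N, time in s.
With the tool pointing down it reaches from about 0.35 to 0.875 m from the base axis. Payload 4.2 kg.
Tool frame: the origin (TCP) lies midway between the tips of the shut fingers; the grasp point (between the pads) lies 19 mm behind it; z points along the fingers, y is the line along which they close (so a half turn about z gives the same grasp; the last joint's range is limited). The gripper opens to 87 mm and grips with 3 to 60 N. Pads are 19 mm wide; open, the fingers measure 117 mm over their backs; the gripper's body (75 mm by 190 mm) begins 51 mm behind the grasp point.
Start: joints at [-56.345, 22.042, 0.453, 0, -68.411, -14.817], TCP at [0.202, -0.591, 0.223] pointing down, gripper open.
Joint ranges: [-179.83, 179.83], [-69.29, 118.12], [-61.27, 80.66], [-181.25, 117.63], [-171.15, -9.14], [-177.46, 177.46]. Speed limits (degrees/s): [159.86, 159.86, 180, 180, 180, 180].

## Interface

Orientations are given as a 3x3 rotation matrix whose columns are the frame's x, y, z axes.
In Python, from station import r, cams gives the robot as it stands.
- The arm moves only by the tool play_rows, never from a script. Its argument "commands" is text: rows parted by semicolons, each of 6 numbers parted by spaces: the shift along the world's x, y, z normalised to -1 to 1, where 1 is 30 mm, then the turn, a rotation vector about the world's x, y, z normalised to -1 to 1, where 1 is 0.15 rad. A call has 1 to 20 rows; each row shifts and turns the commanded pose from where the row before left it; what a row does not reach is not made up. A row lasts 1/10 s, in which the tool goes at most 50 mm and 8.59 degrees, less where a joint would pass 70% of its speed; a pose out of reach is approached as far as the arm can. A call with a number of a shift or a turn outside -1 to 1 is refused whole. A call with a gripper value outside its range is refused whole. "grip" is the finger opening in mm, from 0 to 87, set as the call begins (left out, the last holds). The fingers move at their own pace and stop on an object; the grip force is fixed at half the most. Time passes only in rows, so rows that do not move let the fingers close. It gives the time, the measured TCP pose, the force, the opening and the grip force at its end, in the units of the state.
- r.sense(): the state, without advancing time (a new reading comes with each control period).
- cams.capture(name): name is "scene" or "top"; returns (picture, depth): 400x640x3 uint8, blue, green, red; 400x640 float32, m along the optical axis (not along the pixel's ray), 0 where there is no reading.
- cams.camera_info(name): a dict with "mtx" (3x3 intrinsics, pixels), "R" (3x3) and "t" (3): a world point X has camera coordinates R X + t. Camera axes: x right, y down, z forward; pixel columns grow to the right and rows downward; lengths in m; the calibration is good to about 2 mm. A picture is of the moment at which its call begins. camera_info takes no time and is no camera call.
- r.finish_job(): hands the job in; it is judged then, once.
The state is a dict: "time_s": time; "joints": joint angles; "joint_velocities": joint speeds; "effort": joint torques, N m; "tcp_pos": TCP position; "ee_rot": TCP orientation; "wrist_force": force on the tool from outside, world axes, zero at the start; "moment": the same for the moment, N m; "gripper_width": opening from 0.0 (shut) to 1.0 (fully open); "gripper_force": force on a finger pad.
Only numpy, scipy, OpenCV 4.12 (cv2) and the standard library are available. Lean on these libraries where they do the work, as an engineer would, in place of code of your own. Each camera call takes 0.05 s, during which the arm holds its last target. There are 200 camera calls.

## Working session

There is one attempt and no reset: what is moved stays moved. The work goes in short steps, Python scripts to look and compute and a tool call to move; the robot and the scene stay as the last step left them, time stands still between calls to the robot, and variables do not carry over. Pictures are saved under pics/ and viewed, at most 14 in all, crops included, and the job is handed in when it is done.

Besides the shell and the picture viewer there is one more tool, called after "Call:" as name(argument=value, ...) on one line, values as JSON. play_rows: Moves the arm, as the interface text tells. Scaled input: -1 to 1 covers 30 mm each way for a shift and 0.15 rad each way for a turn. Its arguments: {"type":"object","properties":{"commands":{"type":"string"},"grip":{"type":"number"}},"required":["commands"]}

```bash
ls; mkdir -p pics; cat > h.py <<'E'
import numpy as np, cv2
from station import r, cams
def cap(n):
    im,d=cams.capture(n); return im.copy(),d.copy()
def pts(n,d):
    c=cams.camera_info(n);K=c["mtx"];v,u=np.indices(d.shape)
    P=np.stack([(u-K[0,2])/K[0,0]*d,(v-K[1,2])/K[1,1]*d,d],-1)
    return (P-np.array(c["t"]).ravel())@np.array(c["R"])
def ray(n,u,v,z):
    c=cams.camera_info(n);K=c["mtx"];R=np.array(c["R"]);t=np.array(c["t"]).ravel()
    o=-R.T@t;dd=R.T@np.array([(u-K[0,2])/K[0,0],(v-K[1,2])/K[1,1],1])
    return o+dd*(z-o[2])/dd[2]
def st():
    s=r.sense();print(s["time_s"],np.round(s["tcp_pos"],4),np.round(s["ee_rot"],3).tolist(),s["gripper_width"],np.round(s["wrist_force"],1))
E
python3 - <<'E'
from h import *
st()
for n in("scene","top"):
    im,d=cap(n);cv2.imwrite(f"pics/{n}0.png",im);np.save(f"{n}0.npy",d)
    c=cams.camera_info(n);print(n,-np.array(c["R"]).T@np.array(c["t"]).ravel(),c["mtx"][0],(d==0).sum())
E
```

```text
pics
0.0 [ 0.2016 -0.5909  0.2214] [[-0.947, -0.323, -0.001], [-0.323, 0.947, 0.002], [0.0, 0.002, -1.0]] 1.0000029334029392 [-1.4 -0.1  0.1]
scene [ 1.29303695 -0.38822243  0.65265857] [455.01361734   0.         324.65261184] 1589
top [0.37551469 0.00825643 0.91659515] [380.92911922   0.         324.25576547] 1010
```

View pics/scene0.png

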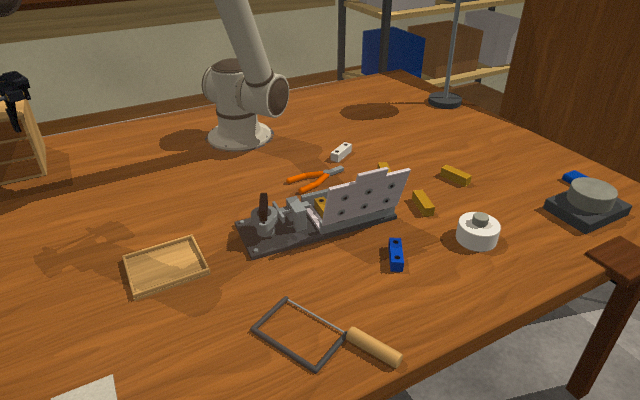

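View pics/top0.png

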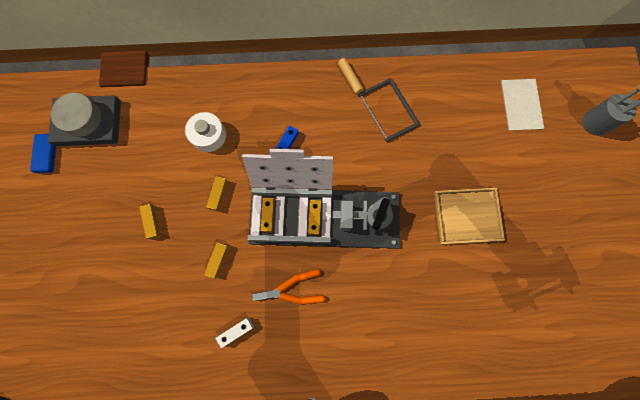

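Top view (up = +x, left = +y): the raw blanks are at (217,193), (149,220) and (216,260). The drilled blanks are in the jig at (267,215) and (314,216), with the middle slot empty. The cam is at (380,215), the tray at (470,216), and the blue and white look-alikes at (287,138) and (234,333).

```bash
cat >> h.py <<'E'
def brass(im,d,n="top",minA=150):
    P=pts(n,d);hsv=cv2.cvtColor(im,cv2.COLOR_BGR2HSV)
    m=cv2.inRange(hsv,(18,150,110),(32,255,255));m=cv2.morphologyEx(m,cv2.MORPH_OPEN,np.ones((3,3)))
    out=[]
    for c in cv2.findContours(m,cv2.RETR_EXTERNAL,cv2.CHAIN_APPROX_NONE)[0]:
        if cv2.contourArea(c)<minA: continue
        k=np.zeros_like(m);cv2.drawContours(k,[c],-1,255,-1)
        q=P[(k>0)&(d>0)];zt=np.percentile(q[:,2],80)
        t=q[abs(q[:,2]-zt)<.006]
        (cx,cy),(w,h),a=cv2.minAreaRect((t[:,:2]*1000).astype(np.float32))
        if w<h:a+=90
        a=(a+90)%180-90
        print("brass px",c.mean(0)[0].astype(int),"xy mm %.0f %.0f ztop %.0f size %.0fx%.0f ang %.1f"%(cx,cy,zt*1000,max(w,h),min(w,h),a))
        out.append((cx,cy,zt,a))
    return out
E
python3 - <<'E'
from h import *
im=cv2.imread("pics/top0.png");d=np.load("top0.npy");brass(im,d)
P=pts("top",d)
print("z samples",[(p,np.round(P[p[1],p[0]],3)) for p in[(180,300),(267,215),(290,216),(380,215),(345,240),(360,205),(470,216),(288,155),(290,240),(290,191)]])
# jig base: z 6..16mm region, right part
X,Y,Z=P[...,0],P[...,1],P[...,2]
u=np.indices(d.shape)[1];v=np.indices(d.shape)[0]
def rect(m,name):
    m=cv2.morphologyEx(m.astype(np.uint8),cv2.MORPH_OPEN,np.ones((2,2)))>0
    q=P[m][:,:2]*1000;print(name,len(q),cv2.minAreaRect(q.astype(np.float32)))
win=(u>235)&(u<412)&(v>140)&(v<255)&(d>0)
rect(win&(Z>.006)&(Z<.2),"jig all")
rect(win&(u>325)&(Z>.007)&(Z<.018),"base right")
rect(win&(Z>.040)&(Z<.048)&(v>225),"front rail")
rect(win&(Z>.072)&(Z<.100)&(u>355)&(v>190),"bar")
rect(win&(Z>.05)&(Z<.2)&(v<193)&(u<340),"plate")
rect((u>425)&(u<515)&(v>180)&(v<250)&(Z>.010)&(Z<.02),"tray")
crop=cv2.resize(im[140:260,140:410],None,fx=2.9,fy=2.9,interpolation=cv2.INTER_CUBIC);cv2.imwrite("pics/c1.png",crop)
E
```

```text
brass px [214 259] xy mm 434 262 ztop 27 size 79x26 ang -20.8
brass px [147 220] xy mm 533 423 ztop 27 size 80x26 ang 14.6
brass px [314 218] xy mm 523 28 ztop 39 size 80x26 ang -6.1
brass px [266 214] xy mm 534 139 ztop 39 size 77x25 ang -4.2
brass px [215 192] xy mm 595 263 ztop 27 size 79x27 ang -15.6
z samples [((180, 300), array([ 0.346,  0.35 , -0.001])), ((267, 215), array([0.531, 0.138, 0.039])), ((290, 216), array([0.531, 0.087, 0.01 ])), ((380, 215), array([ 0.51 , -0.117,  0.096])), ((345, 240), array([ 0.467, -0.042,  0.011])), ((360, 205), array([ 0.55 , -0.083,  0.013])), ((470, 216), array([ 0.512, -0.348,  0.006])), ((288, 155), array([0.631, 0.074, 0.171])), ((290, 240), array([0.47 , 0.086, 0.043])), ((290, 191), array([0.585, 0.082, 0.043]))]
jig all 11535 ((532.301025390625, 1.7221527099609375), (391.73736572265625, 283.34161376953125), 62.143157958984375)
base right 2605 ((476.74249267578125, -88.56287384033203), (176.3370819091797, 217.6909637451172), 85.2838363647461)
front rail 434 ((442.13677978515625, 91.54312133789062), (188.69703674316406, 99.46925354003906), 79.13862609863281)
bar 257 ((460.3288879394531, -81.69100952148438), (33.6494140625, 244.95639038085938), 51.139259338378906)
plate 2936 ((543.4775390625, 84.00003814697266), (191.0452117919922, 315.1129150390625), 83.04581451416016)
tray 614 ((487.0540771484375, -207.7764434814453), (148.25379943847656, 463.10443115234375), 9.556193351745605)
```

View pics/c1.png

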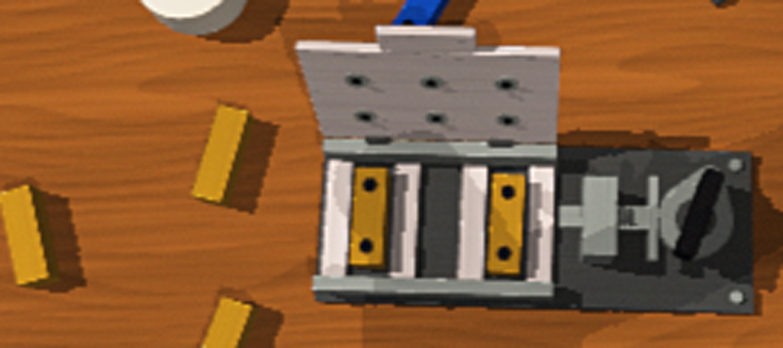

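The crop confirms that the two blanks in slots 1 and 3 have holes, and that the three on the left are plain. Now I'll measure the jig, bar and tray more robustly.

```bash
python3 - <<'E'
from h import *
im=cv2.imread("pics/top0.png");d=np.load("top0.npy");P=pts("top",d)
X,Y,Z=P[...,0],P[...,1],P[...,2];v,u=np.indices(d.shape)
def comp(m,name):
    m=(m&(d>0)).astype(np.uint8)
    n,l,s,c=cv2.connectedComponentsWithStats(m,connectivity=4);i=1+s[1:,4].argmax()
    q=P[l==i][:,:2]*1000;print(name,len(q),"px",c[i],cv2.minAreaRect(q.astype(np.float32)))
    return q
w=(u>235)&(u<412)&(v>140)&(v<255)
comp(w&(Z>.039)&(Z<.048)&(v>225),"front rail")
comp(w&(Z>.039)&(Z<.048)&(v<200)&(v>180),"rear rail")
comp(w&(Z>.085)&(Z<.100)&(u>355)&(v>190),"bar")
comp(w&(Z>.060)&(Z<.072)&(u>330)&(u<360),"guide")
comp(w&(Z>.055)&(v<189)&(u<340),"plate")
comp((u>425)&(u<515)&(v>180)&(v<250)&(Z>.009)&(Z<.022),"tray")
comp(w&(Z>.15)&(v<170)&(u<340),"platetop")
q=P[w&(Z>.05)&(Z<.25)&(v<190)&(u<340)&(d>0)]
print(q[:,2].max(),q[q[:,2]>q[:,2].max()-.006].mean(0),q[q[:,2]>q[:,2].max()-.006][:,1].min(),q[q[:,2]>q[:,2].max()-.006][:,1].max())
q=q[(q[:,0]>.59)];c=q.mean(0);print(c,np.linalg.svd(q-c,full_matrices=False)[2][2])
E
```

```text
front rail 439 px [288.73120729 238.17312073] ((474.32403564453125, 87.82258605957031), (188.69784545898438, 12.291937828063965), 85.79954528808594)
rear rail 465 px [291.3483871 190.5311828] ((587.0830688476562, 79.98294067382812), (188.65769958496094, 15.347979545593262), 85.91452026367188)
bar 238 px [381.16386555 213.00840336] ((514.949462890625, -120.58811950683594), (16.265975952148438, 69.51486206054688), 65.88703918457031)
guide 421 px [346.32779097 214.152019  ] ((520.0281372070312, -46.296592712402344), (60.85820770263672, 56.42036819458008), 33.922828674316406)
plate 2853 px [288.82369436 168.47914476] ((618.172119140625, 77.35270690917969), (189.56179809570312, 49.2139892578125), 87.12954711914062)
tray 654 px [469.9969419  215.57492355] ((513.7022094726562, -343.6398010253906), (130.48675537109375, 152.20973205566406), 0.6665148138999939)
platetop 740 px [287.38783784 155.97567568] ((633.8402709960938, 76.81634521484375), (188.046142578125, 19.10664939880371), 85.84695434570312)
0.18368658607913266 [0.63710088 0.07503891 0.17988124] 0.042158135490562236 0.10918908135118995
[0.61585636 0.07760655 0.11872805] [-0.94760505  0.06881821  0.31194345]
```

Call:
play_rows(commands="0.5 1 0 0 0 -0.7;0.5 1 0 0 0 -0.7;0.5 1 0 0 0 -0.7;0.5 1 0 0 0 -0.7;0.5 1 0 0 0 0;0.5 1 0 0 0 0;0.5 1 0 0 0 0;0.5 1 0 0 0 0;0.5 1 0 0 0 0;0.5 1 0 0 0 0;0.5 1 0 0 0 0;0.5 1 0 0 0 0;0.5 1 0 0 0 0;0.5 1 0 0 0 0;0.5 1 0 0 0 0;0.5 1 0 0 0 0;0.5 1 0 0 0 0;0.5 1 0 0 0 0;0.5 1 0 0 0 0;0.5 1 0 0 0 0", grip=38)

```text
time_s: 2.1
tcp_pos: [0.5019, 0.0098, 0.2222]
ee_rot: [[-0.996, 0.091, -0.001], [0.091, 0.996, -0.0], [0.001, -0.0, -1.0]]
wrist_force: [0.0, -0.2, -1.0]
gripper_width: 0.44
gripper_force: 0.0
```

Call:
play_rows(commands="0.7 0.6 -0.4 0 0 0;0 0 -1 0 0 0;0 0 -1 0 0 0;0 0 -1 0 0 0;0 0 0 0 0 0")

```text
time_s: 2.6
tcp_pos: [0.5194, 0.0257, 0.1163]
ee_rot: [[-0.996, 0.092, -0.01], [0.092, 0.996, -0.002], [0.01, -0.003, -1.0]]
wrist_force: [-0.9, 0.3, -0.9]
gripper_width: 0.441
gripper_force: 0.0
```

```bash
python3 - <<'E'
from h import *
im,d=cap("scene");im2,_=cap("top")
a=cv2.resize(im[60:270,200:480],None,fx=1.4,fy=1.4);b=cv2.resize(im2[100:300,180:440],None,fx=1.4,fy=1.47)
cv2.imwrite("pics/c2.png",np.hstack([a,b]))
E
```

```text
(no output)
```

View pics/c2.png

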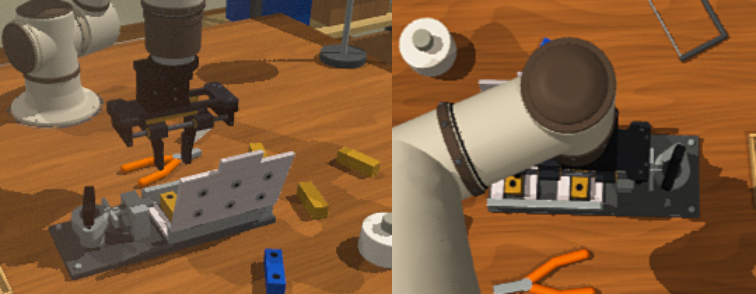

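The wide body lies along the closing direction, with the fingers over the blank in slot 1. Descending.

Call:
play_rows(commands="0 0 -1 0 0 0;0 0 -1 0 0 0;0 0 -0.6 0 0 0;0 0 -0.3 0 0 0;0 0 0 0 0 0;0 0 0 0 0 0")

```text
time_s: 3.3
tcp_pos: [0.5242, 0.0269, 0.0351]
ee_rot: [[-0.996, 0.091, 0.003], [0.091, 0.996, 0.001], [-0.003, 0.001, -1.0]]
wrist_force: [0.5, -0.1, 0.4]
gripper_width: 0.435
gripper_force: 0.0
```

Call:
play_rows(commands="0 0.03 -0.2 0 0 0;0 0 -0.17 0 0 0;0 0 0 0 0 0;0 0 0 0 0 0")

```text
time_s: 3.7
tcp_pos: [0.5228, 0.0274, 0.0224]
ee_rot: [[-0.996, 0.091, -0.0], [0.091, 0.996, -0.0], [0.0, -0.0, -1.0]]
wrist_force: [-0.4, 0.0, 0.7]
gripper_width: 0.436
gripper_force: 0.0
```

Call:
play_rows(commands="0 0 0 0 0 0;0 0 0 0 0 0;0 0 0 0 0 0;0 0 0 0 0 0;0 0 0 0 0 0;0 0 0 0 0 0;0 0 0 0 0 0", grip=15)

```text
time_s: 4.4
tcp_pos: [0.5231, 0.0276, 0.0226]
ee_rot: [[-0.996, 0.091, 0.001], [0.091, 0.996, 0.0], [-0.001, 0.0, -1.0]]
wrist_force: [-0.0, 1.8, 1.2]
gripper_width: 0.295
gripper_force: 30.0
```

Call:
play_rows(commands="0 0 0.5 0 0 0;0 0 1 0 0 0;0 0 1 0 0 0;0 0 1 0 0 0;0 0 1 0 0 0;-0.1 -0.5 0 0 0 0.2;-0.1 -1 0 0 0 0.2;-0.1 -1 0 0 0 0.3;0 -1 0 0 0 0;0 -1 0 0 0 0;0 -1 0 0 0 0;0 -1 0 0 0 0;0 -1 0 0 0 0;0 -1 0 0 0 0;0 -1 0 0 0 0;0 -1 0 0 0 0;0 -0.85 0 0 0 0;0 0 0 0 0 0")

```text
time_s: 6.2
tcp_pos: [0.5123, -0.3155, 0.1555]
ee_rot: [[-1.0, -0.01, -0.003], [-0.01, 1.0, 0.001], [0.003, 0.001, -1.0]]
wrist_force: [0.6, 0.2, -3.8]
gripper_width: 0.297
gripper_force: 30.0
```

Call:
play_rows(commands="0 0.1 -1 0 0 0;0 0 -1 0 0 0;0 0 -1 0 0 0;0 0 -1 0 0 0;0 0 -0.4 0 0 0;0 0 -0.15 0 0 0;0 0 0 0 0 0;0 0 0 0 0 0;0 0 0 0 0 0")

```text
time_s: 7.1
tcp_pos: [0.5149, -0.3104, 0.0225]
ee_rot: [[-1.0, -0.014, 0.003], [-0.014, 1.0, -0.001], [-0.003, -0.001, -1.0]]
wrist_force: [0.9, 0.5, -3.0]
gripper_width: 0.294
gripper_force: 30.0
```

Call:
play_rows(commands="0 0 0 0 0 0;0 0 0 0 0 0;0 0 0 0 0 0;0 0 0.5 0 0 0;0 0 1 0 0 0;0 0 1 0 0 0;0 0 1 0 0 0;0 0 1 0 0 0;0.1 1 0 0 0 -0.2;0.1 1 0 0 0 -0.2;0.1 1 0 0 0 -0.2;0 1 0 0 0 0;0 1 0 0 0 0;0 1 0 0 0 0;0 1 0 0 0 0;0 1 0 0 0 0;0 1 0 0 0 0;0 1 0 0 0 0", grip=40)

```text
time_s: 8.9
tcp_pos: [0.5229, -0.0089, 0.1566]
ee_rot: [[-0.997, 0.076, 0.001], [0.076, 0.997, 0.0], [-0.001, 0.0, -1.0]]
wrist_force: [1.1, -0.9, 1.8]
gripper_width: 0.463
gripper_force: 0.0
```

```bash
python3 - <<'E'
from h import *
brass(*cap("top"))
E
```

```text
brass px [146 220] xy mm 533 423 ztop 27 size 79x25 ang 14.9
brass px [457 215] xy mm 515 -311 ztop 32 size 79x27 ang 0.7
```

Call:
play_rows(commands="0 1 0 0 0 0;0 1 0 0 0 0;0.1 1 0 0 0 0;0.1 1 0 0 0 0;0.1 0.93 0 0 0 0;0 0 -1 0 0 0;0 0 -1 0 0 0;0 0 -1 0 0 0;0 0 -0.5 0 0 0;0 0 0 0 0 0;0 0 0 0 0 0")

```text
time_s: 10.05
tcp_pos: [0.5325, 0.1379, 0.0516]
ee_rot: [[-0.997, 0.076, 0.001], [0.076, 0.997, 0.0], [-0.001, 0.0, -1.0]]
wrist_force: [-0.1, -0.2, 0.3]
gripper_width: 0.463
gripper_force: 0.0
```

Call:
play_rows(commands="0 0.03 -0.5 0 0 0;0 0 -0.3 0 0 0;0 0 -0.15 0 0 0;0 0 0 0 0 0;0 0 0 0 0 0")

```text
time_s: 10.55
tcp_pos: [0.5322, 0.1389, 0.023]
ee_rot: [[-0.997, 0.076, 0.001], [0.076, 0.997, 0.0], [-0.001, 0.0, -1.0]]
wrist_force: [0.0, -0.3, -0.3]
gripper_width: 0.459
gripper_force: 0.0
```

Call:
play_rows(commands="0 0 0 0 0 0;0 0 0 0 0 0;0 0 0 0 0 0;0 0 0 0 0 0;0 0 0 0 0 0;0 0 0 0 0 0;0 0 0 0 0 0", grip=15)

```text
time_s: 11.25
tcp_pos: [0.5323, 0.1391, 0.0229]
ee_rot: [[-0.997, 0.076, 0.001], [0.076, 0.997, 0.001], [-0.001, 0.001, -1.0]]
wrist_force: [-0.3, 2.4, 3.2]
gripper_width: 0.295
gripper_force: 30.0
```

Call:
play_rows(commands="0 0 0.5 0 0 0;0 0 1 0 0 0;0 0 1 0 0 0;0 0 1 0 0 0;0 -0.3 0.9 0 0 0;-0.1 -1 0 0 0 0.2;-0.1 -1 0 0 0 0.2;-0.1 -1 0 0 0 0.2;-0.1 -1 0 0 0 0;-0.1 -1 0 0 0 0;-0.1 -1 0 0 0 0;0 -1 0 0 0 0;0 -1 0 0 0 0;0 -1 0 0 0 0;0 -1 0 0 0 0;0 -1 0 0 0 0;0 -1 0 0 0 0;0 -1 0 0 0 0;0 -1 0 0 0 0;0 -1 0 0 0 0")

```text
time_s: 13.25
tcp_pos: [0.5117, -0.3208, 0.152]
ee_rot: [[-1.0, -0.013, -0.005], [-0.013, 1.0, 0.003], [0.005, 0.003, -1.0]]
wrist_force: [0.8, 0.4, -5.2]
gripper_width: 0.298
gripper_force: 30.0
```

Call:
play_rows(commands="0 -1 0 0 0 0;0 -0.9 0 0 0 0;0 0 -1 0 0 0;0 0 -1 0 0 0;0 0 -1 0 0 0;0 0 -0.9 0 0 0;0 0 -0.4 0 0 0;0 0 -0.15 0 0 0;0 0 0 0 0 0;0 0 0 0 0 0")

```text
time_s: 14.25
tcp_pos: [0.5147, -0.3778, 0.0222]
ee_rot: [[-1.0, -0.014, 0.002], [-0.014, 1.0, -0.001], [-0.002, -0.001, -1.0]]
wrist_force: [0.8, 0.9, -4.4]
gripper_width: 0.299
gripper_force: 30.0
```

Call:
play_rows(commands="0 0.05 -0.1 0 0 0;0 0 0 0 0 0;0 0 0 0 0 0;0 0 0 0 0 0;0 0 0.5 0 0 0;0 0 1 0 0 0;0 0 1 0 0 0;0 0 1 0 0 0;0 0 1 0 0 0;0 1 0 0 0 0;0 1 0 0 0 0;0 1 0 0 0 0;0 1 0 0 0 0;0 1 0 0 0 0;0 1 0 0 0 0;0 1 0 0 0 0;0 1 0 0 0 0;0 1 0 0 0 0", grip=36)

```text
time_s: 16.05
tcp_pos: [0.5141, -0.1047, 0.1545]
ee_rot: [[-1.0, -0.014, 0.002], [-0.014, 1.0, -0.0], [-0.002, -0.0, -1.0]]
wrist_force: [1.1, 0.3, -0.1]
gripper_width: 0.414
gripper_force: 0.0
```

```bash
python3 - <<'E'
from h import *
st();brass(*cap("top"))
E
```

```text
16.05 [ 0.5141 -0.1047  0.1545] [[-1.0, -0.014, 0.002], [-0.014, 1.0, -0.0], [-0.002, -0.0, -1.0]] 0.4144073267291038 [ 1.1  0.3 -0.1]
brass px [214 259] xy mm 434 262 ztop 27 size 79x26 ang -19.8
brass px [147 220] xy mm 533 423 ztop 27 size 80x27 ang 15.8
brass px [455 207] xy mm 532 -310 ztop 32 size 46x27 ang -0.3
brass px [484 207] xy mm 527 -378 ztop 32 size 61x27 ang 0.2
brass px [215 192] xy mm 594 263 ztop 27 size 79x27 ang -15.1
```

Call:
play_rows(commands="0 1 0 0 0 -0.6;0 1 0 0 0 -0.6;0 1 0 0 0 -0.6;-0.3 1 0 0 0 -0.6;-0.3 1 0 0 0 0;-0.3 1 0 0 0 0;-0.3 1 0 0 0 0;-0.3 1 0 0 0 0;-0.3 1 0 0 0 0;-0.3 1 0 0 0 0;-0.3 1 0 0 0 0;-0.27 1 0 0 0 0;0 0.2 -0.5 0 0 0;0 0 -1 0 0 0;0 0 -1 0 0 0;0 0 -1 0 0 0;0 0 -0.5 0 0 0;0 0 -0.3 0 0 0;0 0 0 0 0 0;0 0 0 0 0 0", grip=50)

```text
time_s: 18.1
tcp_pos: [0.4344, 0.2608, 0.025]
ee_rot: [[-0.941, 0.339, 0.001], [0.339, 0.941, 0.001], [-0.001, 0.002, -1.0]]
wrist_force: [0.1, -0.5, 0.6]
gripper_width: 0.578
gripper_force: 0.0
```

Call:
play_rows(commands="0 0.03 -0.25 0 0 0;0 0 -0.2 0 0 0;0 0 0 0 0 0;0 0 0 0 0 0")

```text
time_s: 18.5
tcp_pos: [0.4337, 0.261, 0.0104]
ee_rot: [[-0.941, 0.339, -0.0], [0.339, 0.941, -0.0], [0.0, -0.0, -1.0]]
wrist_force: [-0.1, 0.4, -0.8]
gripper_width: 0.578
gripper_force: 0.0
```

Call:
play_rows(commands="0 0 0 0 0 0;0 0 0 0 0 0;0 0 0 0 0 0;0 0 0 0 0 0;0 0 0 0 0 0;0 0 0 0 0 0;0 0 0 0 0 0;0 0 0 0 0 0", grip=15)

```text
time_s: 19.3
tcp_pos: [0.4341, 0.2616, 0.0106]
ee_rot: [[-0.941, 0.339, 0.001], [0.339, 0.941, 0.001], [-0.001, 0.001, -1.0]]
wrist_force: [-0.4, 2.1, -0.1]
gripper_width: 0.293
gripper_force: 29.9
```

Call:
play_rows(commands="0 0 0.5 0 0 0;0 0 1 0 0 0;0 0 1 0 0 0;0 0 1 0 0 0;0 0 0.5 0 0 0;0.4 -1 0 0 0 0.6;0.4 -1 0 0 0 0.6;0.4 -1 0 0 0 0.62;0.4 -1 0 0 0 0;0.4 -1 0 0 0 0;0.4 -1 0 0 0 0;0.4 -1 0 0 0 0;0.29 -0.77 0 0 0 0;0 0 -0.5 0 0 0;0 0 -1 0 0 0;0 0 -0.8 0 0 0;0 0 0 0 0 0;0 0 0 0 0 0;0 0 0 0 0 0")

```text
time_s: 21.2
tcp_pos: [0.5271, 0.0282, 0.0625]
ee_rot: [[-0.997, 0.073, 0.002], [0.073, 0.997, 0.0], [-0.001, 0.0, -1.0]]
wrist_force: [0.1, 0.7, -4.1]
gripper_width: 0.297
gripper_force: 29.9
```

Call:
play_rows(commands="0 0 -0.5 0 0 0;0 0 -0.4 0 0 0;0 0 -0.25 0 0 0;0 0 -0.13 0 0 0;0 0 0 0 0 0;0 0 0 0 0 0")

```text
time_s: 21.8
tcp_pos: [0.5269, 0.0281, 0.0234]
ee_rot: [[-0.997, 0.073, 0.001], [0.073, 0.997, 0.0], [-0.001, 0.0, -1.0]]
wrist_force: [0.6, -0.2, -4.6]
gripper_width: 0.292
gripper_force: 29.9
```

Call:
play_rows(commands="0 0 0 0 0 0;0 0 0 0 0 0;0 0 0 0 0 0;0 0 0.5 0 0 0;0 0 1 0 0 0;0 0 1 0 0 0;0 0 1 0 0 0;0 0.3 0.5 0 0 0;-0.5 1 0 0 0 0;-0.5 1 0 0 0 0;-0.5 1 0 0 0 0;-0.5 1 0 0 0 0;0 0 0 0 0 0", grip=37)

```text
time_s: 23.1
tcp_pos: [0.4656, 0.1596, 0.1439]
ee_rot: [[-0.998, 0.069, 0.002], [0.069, 0.998, 0.001], [-0.001, 0.001, -1.0]]
wrist_force: [0.6, -0.7, 0.3]
gripper_width: 0.425
gripper_force: 0.0
```

```bash
python3 - <<'E'
from h import *
im,d=cap("top");brass(im,d);cv2.imwrite("pics/t3.png",im)
E
```

```text
brass px [314 215] xy mm 526 27 ztop 39 size 79x26 ang -5.4
brass px [456 214] xy mm 515 -311 ztop 32 size 79x27 ang 0.9
brass px [484 212] xy mm 518 -378 ztop 32 size 80x28 ang 0.4
```

Call:
play_rows(commands="0 1 0 0 0 -0.4;0 1 0 0 0 -0.4;0 1 0 0 0 -0.5;0.6 0.55 0 0 0 0;1 0 0 0 0 0;1 0 0 0 0 0;1 0 -0.4 0 0 0;0.3 0 -1 0 0 0;0 0 -1 0 0 0;0 0 -0.7 0 0 0;0 0 0 0 0 0;0 0 0 0 0 0", grip=50)

```text
time_s: 24.35
tcp_pos: [0.5842, 0.263, 0.0504]
ee_rot: [[-0.964, 0.265, 0.0], [0.265, 0.964, -0.0], [-0.001, -0.0, -1.0]]
wrist_force: [1.3, 0.2, -0.1]
gripper_width: 0.573
gripper_force: 0.0
```

```bash
python3 - <<'E'
from h import *
for n in("scene","top"):
    im,d=cap(n);brass(im,d,n,60);cv2.imwrite(f"pics/{n}4.png",im)
a=cv2.resize(cv2.imread("pics/scene4.png")[110:270,300:480],None,fx=3,fy=3);cv2.imwrite("pics/c4.png",a)
E
```

```text
brass px [147 267] xy mm 520 -380 ztop 34 size 85x26 ang 1.1
brass px [181 256] xy mm 518 -312 ztop 34 size 83x26 ang 1.0
brass px [320 202] xy mm 511 21 ztop 40 size 46x24 ang -28.4
brass px [460 174] xy mm 545 424 ztop 27 size 67x30 ang 11.9
brass px [147 220] xy mm 534 422 ztop 27 size 80x26 ang 14.0
brass px [314 215] xy mm 527 27 ztop 39 size 77x24 ang -4.9
brass px [456 214] xy mm 515 -311 ztop 32 size 79x27 ang 1.0
brass px [483 211] xy mm 518 -377 ztop 32 size 80x28 ang 1.1
```

View pics/c4.png

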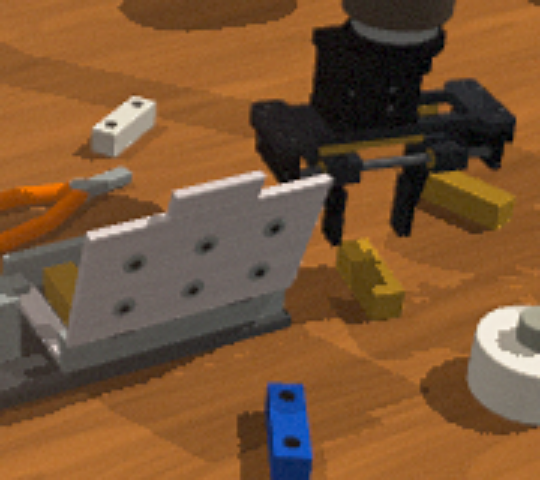

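The crop shows the fingers straddling the raw blank, with the body clear of the plate's left edge.

Call:
play_rows(commands="0 0.07 -0.7 0 0 0;0 0 -0.4 0 0 0;0 0 -0.22 0 0 0;0 0 0 0 0 0;0 0 0 0 0 0")

```text
time_s: 24.95
tcp_pos: [0.5838, 0.2658, 0.011]
ee_rot: [[-0.964, 0.265, 0.001], [0.265, 0.964, 0.0], [-0.001, 0.001, -1.0]]
wrist_force: [0.5, 0.0, -0.6]
gripper_width: 0.576
gripper_force: 0.0
```

Call:
play_rows(commands="0 0 0 0 0 0;0 0 0 0 0 0;0 0 0 0 0 0;0 0 0 0 0 0;0 0 0 0 0 0;0 0 0 0 0 0;0 0 0 0 0 0;0 0 0 0 0 0", grip=15)

```text
time_s: 25.75
tcp_pos: [0.5837, 0.266, 0.0108]
ee_rot: [[-0.964, 0.265, 0.001], [0.265, 0.964, 0.001], [-0.001, 0.001, -1.0]]
wrist_force: [0.4, 1.8, 1.8]
gripper_width: 0.296
gripper_force: 30.0
```

Call:
play_rows(commands="0 0 0.5 0 0 0;0 0 1 0 0 0;-0.4 0 1 0 0 0;-0.8 0 1 0 0 0;-0.92 0 0.47 0 0 0;0 -1 0 0 0 0.4;0 -1 0 0 0 0.4;0 -1 0 0 0 0.5;0 -1 0 0 0 0;0 -1 0 0 0 0;0 -1 0 0 0 0;0 -0.04 -0.5 0 0 0;0 0 -1 0 0 0;0 0 -0.75 0 0 0;0 0 0 0 0 0;0 0 0 0 0 0;0 0 0 0 0 0")

```text
time_s: 27.45
tcp_pos: [0.5208, 0.0848, 0.0635]
ee_rot: [[-0.997, 0.073, 0.002], [0.073, 0.997, 0.001], [-0.002, 0.001, -1.0]]
wrist_force: [0.2, -0.8, -3.3]
gripper_width: 0.297
gripper_force: 30.0
```

```bash
python3 - <<'E'
from h import *
st()
for n in("scene","top"):
    im,d=cap(n);brass(im,d,n,60);cv2.imwrite(f"pics/{n}5.png",im)
E
```

```text
27.45 [0.5208 0.0848 0.0635] [[-0.997, 0.073, 0.002], [0.073, 0.997, 0.001], [-0.002, 0.001, -1.0]] 0.2974906269281404 [ 0.2 -0.8 -3.3]
brass px [147 267] xy mm 520 -380 ztop 34 size 83x26 ang 1.1
brass px [179 254] xy mm 518 -312 ztop 34 size 83x26 ang 1.1
brass px [321 202] xy mm 514 26 ztop 40 size 46x23 ang -9.2
brass px [458 172] xy mm 536 420 ztop 27 size 82x31 ang 16.0
brass px [145 210] xy mm 557 429 ztop 27 size 31x25 ang 14.8
brass px [456 214] xy mm 515 -311 ztop 32 size 80x27 ang 1.2
brass px [484 211] xy mm 517 -378 ztop 32 size 80x28 ang 2.5
```

Call:
play_rows(commands="0 0 -0.5 0 0 0;0 0 -0.4 0 0 0;0 0 -0.27 0 0 0;0 0 -0.13 0 0 0;0 0 0 0 0 0;0 0 0 0 0 0")

```text
time_s: 28.15
tcp_pos: [0.5201, 0.0845, 0.0232]
ee_rot: [[-0.997, 0.073, 0.001], [0.073, 0.997, 0.0], [-0.001, 0.0, -1.0]]
wrist_force: [-0.4, -0.2, -4.4]
gripper_width: 0.291
gripper_force: 30.0
```

Call:
play_rows(commands="0 0 0 0 0 0;0 0 0 0 0 0;0 0 0 0 0 0;0 0 0.5 0 0 0;0 0 1 0 0 0;0 0 1 0 0 0;0 0 1 0 0 0;0 1 0 0 0 0;0 1 0 0 0 0;0 1 0 0 0 0;0 1 0 0 0 0.5;0 1 0 0 0 0.5;0 1 0 0 0 0.6;0 1 0 0 0 0.6;0 1 0 0 0 0;0 1 0 0 0 0;0.2 1 0 0 0 0;0.25 1 0 0 0 0;0 0.27 0 0 0 0;0 0 0 0 0 0", grip=38)

```text
time_s: 30.15
tcp_pos: [0.533, 0.4234, 0.1275]
ee_rot: [[-0.967, -0.255, -0.0], [-0.255, 0.967, -0.0], [0.0, -0.0, -1.0]]
wrist_force: [-0.2, -0.8, -0.3]
gripper_width: 0.434
gripper_force: 0.0
```

```bash
python3 - <<'E'
from h import *
st()
for n in("scene","top"):
    im,d=cap(n);brass(im,d,n,60);cv2.imwrite(f"pics/{n}6.png",im)
E
```

```text
30.15 [0.533  0.4234 0.1275] [[-0.967, -0.255, -0.0], [-0.255, 0.967, -0.0], [0.0, -0.0, -1.0]] 0.4340316307333084 [-0.2 -0.8 -0.3]
brass px [147 267] xy mm 521 -380 ztop 34 size 84x26 ang 1.0
brass px [180 256] xy mm 517 -313 ztop 34 size 82x26 ang 0.7
brass px [320 202] xy mm 511 21 ztop 40 size 50x24 ang -28.4
brass px [458 172] xy mm 536 421 ztop 27 size 80x29 ang 13.9
brass px [148 224] xy mm 526 421 ztop 27 size 64x26 ang 14.4
brass px [314 215] xy mm 526 27 ztop 39 size 79x26 ang -5.4
brass px [290 214] xy mm 531 83 ztop 39 size 79x26 ang -3.1
brass px [456 214] xy mm 516 -310 ztop 32 size 79x27 ang 0.4
brass px [484 212] xy mm 518 -378 ztop 32 size 80x28 ang 0.6
```

Call:
play_rows(commands="0 0 -1 0 0 0;0 0 -1 0 0 0;0 0 -0.8 0 0 0;0 0 -0.6 0 0 0;0 0 -0.3 0 0 0;0 0 -0.17 0 0 0;0 0 0 0 0 0;0 0 0 0 0 0", grip=50)

```text
time_s: 31.05
tcp_pos: [0.5339, 0.4229, 0.0132]
ee_rot: [[-0.967, -0.254, 0.001], [-0.254, 0.967, 0.001], [-0.002, 0.001, -1.0]]
wrist_force: [0.3, 0.2, 0.5]
gripper_width: 0.57
gripper_force: 0.0
```

Call:
play_rows(commands="0 0 0 0 0 0;0 0 0 0 0 0;0 0 0 0 0 0;0 0 0 0 0 0;0 0 0 0 0 0;0 0 0 0 0 0;0 0 0 0 0 0;0 0 0 0 0 0", grip=15)

```text
time_s: 31.85
tcp_pos: [0.5334, 0.4229, 0.0122]
ee_rot: [[-0.967, -0.254, 0.0], [-0.254, 0.967, 0.001], [-0.001, 0.001, -1.0]]
wrist_force: [-1.5, 1.6, 3.0]
gripper_width: 0.295
gripper_force: 30.0
```

Call:
play_rows(commands="0 0 0.5 0 0 0;0 0 1 0 0 0;0 0 1 0 0 0;0 0 1 0 0 0;0 0 0.5 0 0 0;0 -1 0 0 0 -0.7;0 -1 0 0 0 -0.7;0 -1 0 0 0 -0.8;0 -1 0 0 0 0;0 -1 0 0 0 0;0 -1 0 0 0 0;0 -1 0 0 0 0;0 -1 0 0 0 0;0 -1 0 0 0 0;0.03 -0.44 -0.5 0 0 0;0 0 -1 0 0 0;0 0 -0.8 0 0 0;0 0 0 0 0 0;0 0 0 0 0 0;0 0 0 0 0 0")

```text
time_s: 33.85
tcp_pos: [0.5352, 0.1398, 0.0644]
ee_rot: [[-0.997, 0.073, 0.002], [0.073, 0.997, 0.001], [-0.002, 0.001, -1.0]]
wrist_force: [-0.3, 0.3, -3.7]
gripper_width: 0.293
gripper_force: 30.0
```

Call:
play_rows(commands="0 0 -0.5 0 0 0;0 0 -0.4 0 0 0;0 0 -0.27 0 0 0;0 0 -0.13 0 0 0;0 0 0 0 0 0;0 0 0 0 0 0")

```text
time_s: 34.45
tcp_pos: [0.5346, 0.1396, 0.0243]
ee_rot: [[-0.997, 0.073, 0.001], [0.073, 0.997, 0.0], [-0.001, 0.001, -1.0]]
wrist_force: [0.5, 1.1, -3.7]
gripper_width: 0.291
gripper_force: 30.0
```

Call:
play_rows(commands="0 0 0 0 0 0;0 0 0 0 0 0;0 0 0 0 0 0;0 0 0.5 0 0 0;0 0 1 0 0 0;0 0 1 0 0 0;0 0 1 0 0 0;0 0 1 0 0 0;-1 1 0 0 0 0;-1 1 0 0 0 0;-1 1 0 0 0 0;-0.5 1 0 0 0 0;0 1 0 0 0 0;0 0 0 0 0 0", grip=38)

```text
time_s: 35.85
tcp_pos: [0.4294, 0.2927, 0.1597]
ee_rot: [[-0.998, 0.069, 0.002], [0.069, 0.998, 0.002], [-0.002, 0.002, -1.0]]
wrist_force: [-0.2, -0.1, -1.1]
gripper_width: 0.435
gripper_force: 0.0
```

```bash
python3 - <<'E'
from h import *
st()
im,d=cap("top");brass(im,d,"top",60);cv2.imwrite(f"pics/top7.png",im)
P=pts("top",d);v,u=np.indices(d.shape)
q=P[(u>235)&(u<345)&(v>130)&(v<190)&(d>0)];q=q[(q[:,2]>.055)&(q[:,2]<.25)&(q[:,0]>.585)]
e=q[q[:,2]>q[:,2].max()-.006];print("tab",e.mean(0),e[:,1].min(),e[:,1].max(),q[:,2].max())
c=q.mean(0);print(c,np.linalg.svd(q-c,full_matrices=False)[2][2])
E
```

```text
35.85 [0.4294 0.2927 0.1597] [[-0.998, 0.069, 0.002], [0.069, 0.998, 0.002], [-0.002, 0.002, -1.0]] 0.43490873006074515 [-0.2 -0.1 -1.1]
brass px [314 215] xy mm 526 27 ztop 39 size 79x26 ang -5.4
brass px [290 214] xy mm 531 83 ztop 39 size 79x26 ang -3.1
brass px [456 214] xy mm 516 -311 ztop 33 size 79x28 ang -0.3
brass px [266 213] xy mm 535 139 ztop 39 size 79x26 ang -4.4
brass px [484 211] xy mm 518 -378 ztop 32 size 80x27 ang 0.9
tab [0.63711768 0.07524126 0.17946183] 0.04220525650136582 0.10959803827307646 0.18262026257159547
[0.61643122 0.07701824 0.12056653] [-0.94739492  0.06859449  0.31263022]
```

All three raw blanks are seated in the slots, and both drilled blanks lie flat in the tray. Next is the plate: I'll go behind its tab with the fingers closed.

Call:
play_rows(commands="0 0 1 0 0 0;0 0 1 0 0 0;0 0 1 0 0 0;0.8 0 0.5 0 0 0;1 -0.8 0 0 0 0;1 -0.9 0 0 0 0;1 -0.9 0 0 0 0;1 -0.9 0 0 0 0;1 -0.9 0 0 0 0;1 -0.9 0 0 0 0;1 -0.9 0 0 0 0;0.7 -0.9 0 0 0 0;0 -0.2 0 0 0 0;0 0 0 0 0 0;0 0 0 0 0 0", grip=0)

```text
time_s: 37.4
tcp_pos: [0.6836, 0.0701, 0.2641]
ee_rot: [[-0.997, 0.074, -0.0], [0.074, 0.997, 0.0], [0.0, 0.0, -1.0]]
wrist_force: [0.4, 0.3, 0.3]
gripper_width: 0.006
gripper_force: 0.0
```

```bash
python3 - <<'E'
from h import *
st()
import numpy as np
# planned TCP arc in (a=jig x rel hinge, z), corner at r=115, h=10
h=10;prev=None
for th in [108,100,90,80,70,60,50,40,30,20,10,5,0]:
    t=np.radians(th)
    a=-115*np.cos(t)+8*np.sin(t)+h;z=115*np.sin(t)+8*np.cos(t)+44
    w=np.array([592.5+.9974*a,79.4-.072*a,z]);print(th,w.round(0),None if prev is None else ((w-prev)/30).round(2));prev=w
E
```

```text
37.4 [0.6836 0.0701 0.2641] [[-0.997, 0.074, -0.0], [0.074, 0.997, 0.0], [0.0, 0.0, -1.0]] 0.006211727975868959 [0.4 0.3 0.3]
108 [646.  76. 151.] None
100 [630.  77. 156.] [-0.51  0.04  0.17]
90 [610.  78. 159.] [-0.66  0.05  0.1 ]
80 [590.  80. 159.] [-0.67  0.05 -0.01]
70 [571.  81. 155.] [-0.66  0.05 -0.13]
60 [552.  82. 148.] [-0.62  0.05 -0.24]
50 [535.  84. 137.] [-0.57  0.04 -0.35]
40 [520.  85. 124.] [-0.5   0.04 -0.44]
30 [507.  86. 108.] [-0.42  0.03 -0.52]
20 [497.  86.  91.] [-0.32  0.02 -0.59]
10 [491.  87.  72.] [-0.22  0.02 -0.63]
5 [489.  87.  62.] [-0.07  0.   -0.33]
0 [488.  87.  52.] [-0.04  0.   -0.33]
```

Call:
play_rows(commands="0 0 -1 0 0 0;0 0 -1 0 0 0;0 0 -1 0 0 0;0 0.1 -0.47 0 0 0;-0.5 0.04 0 0 0 0;-0.5 0.04 0 0 0 0;-0.4 0.03 0 0 0 0;-0.4 0.03 0 0 0 0;-0.4 0.03 0 0 0 0;0 0 0 0 0 0;0 0 0 0 0 0")

```text
time_s: 38.5
tcp_pos: [0.6182, 0.0792, 0.1608]
ee_rot: [[-0.997, 0.072, 0.001], [0.072, 0.997, 0.0], [-0.001, 0.0, -1.0]]
wrist_force: [-0.2, 0.0, -0.2]
gripper_width: 0.006
gripper_force: 0.0
```

```bash
python3 - <<'E'
from h import *
im,d=cap("scene");cv2.imwrite("pics/c8.png",cv2.resize(im[70:280,220:440],None,fx=2.4,fy=2.4))
E
```

```text
(no output)
```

View pics/c8.png

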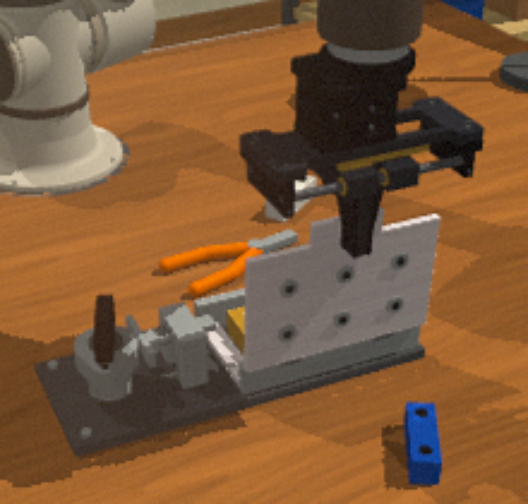

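The fingers are behind the tab and the plate is now about upright. I'll continue along the arc.

Call:
play_rows(commands="-0.47 0.03 0 0 0 0;-0.47 0.03 0 0 0 0;-0.33 0.03 -0.06 0 0 0;-0.33 0.03 -0.07 0 0 0;-0.31 0.03 -0.12 0 0 0;-0.31 0.02 -0.12 0 0 0;-0.28 0.02 -0.17 0 0 0;-0.28 0.02 -0.18 0 0 0;-0.25 0.02 -0.22 0 0 0;-0.25 0.02 -0.22 0 0 0")

```text
time_s: 39.55
tcp_pos: [0.5189, 0.0859, 0.1244]
ee_rot: [[-0.997, 0.073, -0.001], [0.073, 0.997, -0.0], [0.001, -0.0, -1.0]]
wrist_force: [1.3, -0.1, 1.2]
gripper_width: 0.006
gripper_force: 0.8
```

Call:
play_rows(commands="-0.21 0.02 -0.26 0 0 0;-0.21 0.01 -0.26 0 0 0;-0.16 0.01 -0.3 0 0 0;-0.16 0.01 -0.3 0 0 0;-0.11 0.01 -0.31 0 0 0;-0.11 0.01 -0.31 0 0 0;0 0 0 0 0 0")

```text
time_s: 40.25
tcp_pos: [0.4894, 0.0873, 0.071]
ee_rot: [[-0.997, 0.073, -0.004], [0.073, 0.997, -0.002], [0.004, -0.002, -1.0]]
wrist_force: [0.1, -0.3, 0.0]
gripper_width: 0.008
gripper_force: 0.0
```

Call:
play_rows(commands="0 0 -0.25 0 0 0;0 0 -0.2 0 0 0;0 0 -0.1 0 0 0;0 0 -0.1 0 0 0;0 0 0 0 0 0")

```text
time_s: 40.75
tcp_pos: [0.491, 0.0879, 0.0529]
ee_rot: [[-0.997, 0.073, -0.0], [0.073, 0.997, -0.0], [0.0, -0.0, -1.0]]
wrist_force: [-0.0, -0.3, 0.2]
gripper_width: 0.003
gripper_force: 0.0
```

Call:
play_rows(commands="0 0 -0.04 0 0 0;0 0 -0.04 0 0 0;0 0 0 0 0 0;0 0 0 0 0 0")

```text
time_s: 41.15
tcp_pos: [0.4914, 0.0881, 0.0523]
ee_rot: [[-0.997, 0.073, 0.001], [0.073, 0.997, 0.0], [-0.001, 0.0, -1.0]]
wrist_force: [-3.4, -0.3, 7.7]
gripper_width: 0.003
gripper_force: 4.2
```

Call:
play_rows(commands="0 0 -0.05 0 0 0;0 0 -0.03 0 0 0;0 0 0 0 0 0;0 0 0 0 0 0;0 0 0 0 0 0")

```text
time_s: 41.65
tcp_pos: [0.4914, 0.0881, 0.0521]
ee_rot: [[-0.997, 0.072, 0.002], [0.072, 0.997, -0.0], [-0.002, -0.0, -1.0]]
wrist_force: [-9.0, 0.3, 24.1]
gripper_width: 0.007
gripper_force: 12.0
```

Call:
play_rows(commands="0 0 0.5 0 0 0;0 0 1 0 0 0;0 0 1 0 0 0;0 0 0.5 0 0 0;0 -1 0 0 0 -0.6;0 -1 0 0 0 -0.6;0 -1 0 0 0 -0.6;0 -1 0 0 0 -0.52;0 -1 0 0 0 0;0.4 -1 0 0 0 0;0.4 -0.95 0 0 0 0;0 0 0 0 0 0;0 0 0 0 0 0", grip=50)

```text
time_s: 42.95
tcp_pos: [0.5148, -0.121, 0.1383]
ee_rot: [[-0.912, 0.41, -0.0], [0.41, 0.912, 0.0], [0.0, 0.0, -1.0]]
wrist_force: [-0.3, 0.9, -0.6]
gripper_width: 0.574
gripper_force: 0.0
```

```bash
python3 - <<'E'
from h import *
st();print(np.round(r.sense()["joints"],1))
im,d=cap("top");P=pts("top",d)
for p in [(260,215),(290,205),(320,230),(290,245),(290,190),(290,215)]: print(p,P[p[1],p[0]].round(4))
cv2.imwrite("pics/c9.png",cv2.resize(im[150:270,230:430],None,fx=3,fy=3))
E
```

```text
42.95 [ 0.5148 -0.121   0.1383] [[-0.912, 0.41, -0.0], [0.41, 0.912, 0.0], [0.0, 0.0, -1.0]] 0.5741123742717325 [-0.3  0.9 -0.6]
[   4.4   17.3  -19.9   -0.   -52.8 -118.6]
(260, 215) [0.4581 0.0855 0.4529]
(290, 205) [0.4539 0.0417 0.5278]
(320, 230) [0.4237 0.0115 0.548 ]
(290, 245) [0.4088 0.0395 0.5655]
(290, 190) [0.4735 0.0425 0.5132]
(290, 215) [0.4415 0.0411 0.5385]
```

View pics/c9.png

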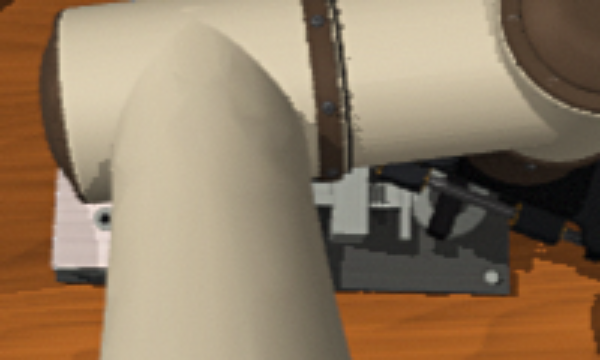

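```bash
python3 - <<'E'
from h import *
im,d=cap("scene");P=pts("scene",d);q=P[(d>0)]
jx=np.array([.9974,-.072]);jy=np.array([.072,.9974]);b=(q[:,:2]-[.5307,.0839])
a=np.c_[b@jx,b@jy,q[:,2]]
m=(abs(a[:,1])<.09)&(a[:,0]>-.075)&(a[:,0]<.055)&(a[:,2]>.03)&(a[:,2]<.12);s=a[m]
c=np.linalg.lstsq(np.c_[s[:,0],s[:,1],np.ones(len(s))],s[:,2],rcond=None)[0];print(len(s),c,np.median(s[:,2]),np.percentile(s[:,2],[5,95]))
cv2.imwrite("pics/c10.png",cv2.resize(im[100:280,220:440],None,fx=2.4,fy=2.4))
E
```

```text
2117 [ 0.00305398 -0.0008629   0.05288951] 0.05281084977343366 [0.05098182 0.05504563]
```

View pics/c10.png

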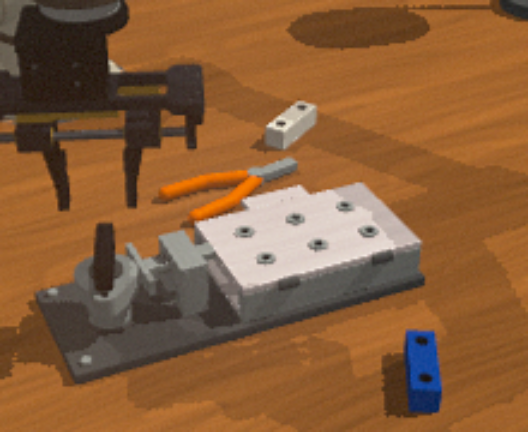

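Call:
play_rows(commands="0 0 -0.6 0 0 0;0 0 -0.6 0 0 0;0 0 -0.5 0 0 0;0 0 -0.3 0 0 0;0 0 -0.2 0 0 0;0 0 0 0 0 0;0 0 0 0 0 0")

```text
time_s: 43.75
tcp_pos: [0.5155, -0.1203, 0.0731]
ee_rot: [[-0.913, 0.408, 0.001], [0.408, 0.913, -0.0], [-0.001, 0.0, -1.0]]
wrist_force: [-0.3, 0.2, 0.3]
gripper_width: 0.575
gripper_force: 0.0
```

The picture shows the plate flat on the rails (fitted slope 0.003 rad). Now I'll grip the bar and turn it.

Call:
play_rows(commands="0 0 0 0 0 0;0 0 0 0 0 0;0 0 0 0 0 0;0 0 0 0 0 0;0 0 0 0 0 0;0 0 0 0 0 0;0 0 0 0 0 0;0 0 0 0 0 0;0 0 0 0 0 0", grip=5)

```text
time_s: 44.65
tcp_pos: [0.5154, -0.1199, 0.0726]
ee_rot: [[-0.913, 0.409, 0.001], [0.409, 0.913, 0.001], [-0.0, 0.001, -1.0]]
wrist_force: [1.0, 6.1, 0.6]
gripper_width: 0.182
gripper_force: 30.0
```

Call:
play_rows(commands="0 0 0 0 0 0.6;0 0 0 0 0 0.6;0 0 0 0 0 0.6;0 0 0 0 0 0.6;0 0 0 0 0 0.6;0 0 0 0 0 0.6;0 0 0 0 0 0.6;0 0 0 0 0 0.6;0 0 0 0 0 0.6;0 0 0 0 0 0.6;0 0 0 0 0 0")

```text
time_s: 45.75
tcp_pos: [0.5154, -0.12, 0.0727]
ee_rot: [[-0.887, -0.462, 0.001], [-0.462, 0.887, 0.001], [-0.001, 0.0, -1.0]]
wrist_force: [1.0, 5.0, 1.2]
gripper_width: 0.179
gripper_force: 30.0
```

Call:
play_rows(commands="0 0 0 0 0 0.6;0 0 0 0 0 0.6;0 0 0 0 0 0.6;0 0 0 0 0 0.6;0 0 0 0 0 0.6;0 0 0 0 0 0.6;0 0 0 0 0 0.6;0 0 0 0 0 0.6;0 0 0 0 0 0.6;0 0 0 0 0 0.6;0 0 0 0 0 0.5;0 0 0 0 0 0.3;0 0 0 0 0 0;0 0 0 0 0 0;0 0 0 0 0 0")

```text
time_s: 47.25
tcp_pos: [0.5155, -0.1201, 0.0727]
ee_rot: [[-0.073, -0.997, 0.001], [-0.997, 0.073, 0.0], [-0.0, -0.001, -1.0]]
wrist_force: [1.0, 4.7, 1.5]
gripper_width: 0.181
gripper_force: 30.0
```

Call:
play_rows(commands="0 0 0 0 0 0;0 0 0 0 0 0;0 0 0 0 0 0;0 0 0 0 0 0;0 0 0.5 0 0 0;0 0 1 0 0 0;0 0 1 0 0 0;0 0 1 0 0 0;-0.3 1 0 0 0 0;-0.3 1 0 0 0 0;-0.3 1 0 0 0 0;-0.3 1 0 0 0 0;-0.3 1 0 0 0 0;-0.3 1 0 0 0 0;-0.3 1 0 0 0 0;-0.3 1 0 0 0 0;-0.3 1 0 0 0 0;-0.3 1 0 0 0 0;0 1 0 0 0 0;0 1 0 0 0 0", grip=45)

```text
time_s: 49.25
tcp_pos: [0.4246, 0.2405, 0.1778]
ee_rot: [[-0.072, -0.997, 0.0], [-0.997, 0.072, -0.0], [0.0, -0.0, -1.0]]
wrist_force: [0.4, -0.1, 0.6]
gripper_width: 0.514
gripper_force: 0.0
```

Call:
play_rows(commands="0 1 0 0 0 0;0 1 0 0 0 0;0 1 0 0 0 0;0 0 0 0 0 0;0 0 0 0 0 0;0 0 0 0 0 0;0 0 0 0 0 0")

```text
time_s: 49.95
tcp_pos: [0.425, 0.3285, 0.1776]
ee_rot: [[-0.073, -0.997, -0.0], [-0.997, 0.073, -0.0], [0.0, 0.0, -1.0]]
wrist_force: [1.0, 0.4, -0.4]
gripper_width: 0.521
gripper_force: 0.0
```

```bash
python3 - <<'E'
from h import *
st()
im,d=cap("top");brass(im,d);P=pts("top",d);v,u=np.indices(d.shape);Z=P[...,2]
m=((u>335)&(u<415)&(v>180)&(v<255)&(Z>.085)&(Z<.100)&(d>0)).astype(np.uint8)
q=P[m>0][:,:2]*1000;print(len(q),cv2.minAreaRect(q.astype(np.float32)))
q=P[(u>255)&(u<325)&(v>195)&(v<230)];print(np.median(q[:,2]))
cv2.imwrite("pics/c11.png",cv2.resize(im[150:270,230:530],None,fx=2.6,fy=2.6))
E
```

```text
49.95 [0.425  0.3285 0.1776] [[-0.073, -0.997, -0.0], [-0.997, 0.073, -0.0], [0.0, 0.0, -1.0]] 0.5208041099823422 [ 1.   0.4 -0.4]
brass px [484 212] xy mm 518 -378 ztop 32 size 80x27 ang 0.7
brass px [457 207] xy mm 532 -316 ztop 33 size 80x27 ang 1.5
245 ((515.2488403320312, -120.20781707763672), (69.32490539550781, 16.796571731567383), 85.88531494140625)
0.052007827462103626
```

View pics/c11.png

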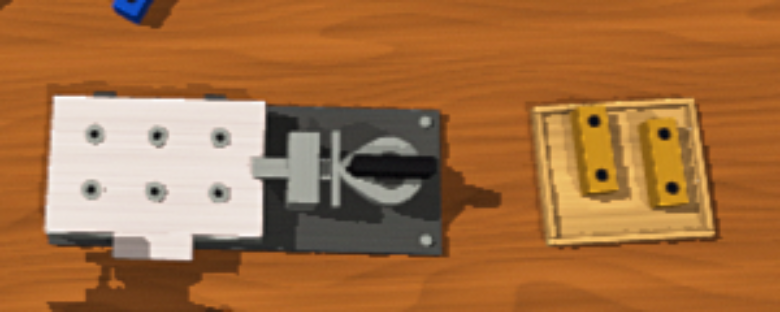

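The last picture shows everything in its end state:
- **Plate and cam:** the plate is shut with the plunger's tongue over its edge. The bar grip points squarely at the plunger at 85.9°.
- **Drilled blanks:** both lie flat in the tray. One was knocked about 17 mm but is still well inside the limits.

```bash
python3 -c "
from station import r
print(r.finish_job())"
```

```text
the job is handed in; nothing more can be done
None
```

The job is handed in: both drilled blanks are flat in the tray and all three raw blanks were seated in the jig slots, the plate is shut, and the cam's high point is squarely on the plunger; the hand-in returned no verdict.

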